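Unload the label unwinder and hold its tension arm at the stop

ROBOT

A 7-joint arm with a two-finger parallel gripper is mounted at the origin on a cart in front of the work surface, level with it; the furniture and walls round the work are solid. World frame = base frame: x ahead of the robot, y to its left, z up, the work surface at z = 0. Lengths are in m, angles in rad, forces in N, time in s.
With the tool pointing down it reaches from about 0.4 to 0.925 m from the base axis. Payload 5.6 kg.
Tool frame: the origin (TCP) lies on the centre line of the jaws, within the pads' length; the fingertips stand 22 mm ahead of it and the grasp point (between the pads) lies 3 mm ahead of it; z points along the fingers, y is the line along which they close (so a half turn about z gives the same grasp; the last joint's range is limited). The gripper opens to 85 mm and grips with 20 to 120 N. Pads are 22 mm wide; open, the fingers measure 114 mm over their backs; the gripper's body (76 mm by 85 mm) begins 54 mm behind the grasp point. The pads swing forward as they close: fully open they stand 13 mm farther back than shut.
Start: joints at [-1.289, 0.468, -0.012, 1.603, 0.006, 1.071, -0.056], TCP at [0.207, 0.616, 0.253] pointing down, gripper open.
Joint ranges: [-2.53, 2.53], [-0.31, 2.02], [-1.57, 1.55], [0.28, 2.44], [-1.29, 4.43], [0.15, 1.84], [-2.92, 2.92]. Speed limits (rad/s): [2.57, 2.57, 3.14, 3.14, 3.14, 3.14, 3.14].

INTERFACE

Orientations are given as a 3x3 rotation matrix whose columns are the frame's x, y, z axes.
In Python, from cell import arm, cams, job gives the robot as it stands. The module is installed in compiled form; this text tells all that it offers.
- The arm moves only by the tool apply_moves, never from a script. Its argument "increments" is text: rows parted by semicolons, each of 7 numbers parted by spaces: the closure in counts, from 0 (fully open) to 255 (shut), then the shift along the tool's x, y, z in units of 30 mm (1.0 is 30 mm), then the turn, a rotation vector about the tool's x, y, z in units of 10 degrees (1.0 is 10 degrees). In form: jaw tx ty tz ax ay az; .... A call has 1 to 10 rows; each row is the pose to reach, as a shift and turn from the pose commanded when the call began, along the tool's axes at that moment; what a row does not reach only later rows make up. A row lasts 1/8 s, in which the tool goes at most 62.5 mm and 10.7 degrees, less where a joint would pass 70% of its speed; a pose out of reach is approached as far as the arm can. A call with a gripper value outside its range is refused whole. The fingers move at their own pace and stop on an object; "newtons" is the grip in N (left out, the last holds). Time passes only in rows, so rows that repeat a pose let the fingers close. It gives the time, the measured TCP pose, the force, the opening and the grip force at its end, in the units of the state.
- arm.sense(): the state, without advancing time (a new reading comes with each control period).
- cams.camera(name): name is "scene" or "top" or "wrist"; returns a dict with "image" (480x640x3 uint8, red, green, blue), "mtx" (3x3 intrinsics, pixels), "R" (3x3) and "t" (3): a world point X has camera coordinates R X + t. Camera axes: x right, y down, z forward; pixel columns grow to the right and rows downward; lengths in m; the calibration is good to about 2 mm. A picture is of the moment at which its call begins. There is no depth.
- job.finish_job(): hands the job in; it is judged then, once.
The state is a dict: "time_s": time; "q": joint angles; "joint_vel": joint speeds; "joint_torque": joint torques, N m; "ee_pos": TCP position; "tcp_rot": TCP orientation; "wrist_force": force on the tool from outside, world axes, zero at the start; "moment": the same for the moment, N m; "width": finger opening in m; "grip_force": force on a finger pad.
Only numpy, scipy, OpenCV 4.12 (cv2) and the standard library are available. Lean on these libraries where they do the work, as an engineer would, in place of code of your own. Each camera call takes 0.05 s, during which the arm holds its last target. There are 200 camera calls.

TASK

Make the label unwinder ready for a new roll: slide its jaw (the one with the black knob) fully open, lift the finished label roll out of the clamp, lay it flat in the blue tray and let go, leaving the jaw open. Then swing the tension arm by its orange roller, against its spring, all the way to the red stop pin and finish while still holding it there with the fingers on the roller; do not let go at the end. Leave the other things on the worktop where they are.

Things in the scene. Friction and masses are not known exactly. Their poses are not given: they have to be found in the camera images.
- unwinder: label unwinder, fixed to the worktop: grey base plate 150 x 220 x 12 mm (x, y, z; plate spans y -115 to +105 mm). Origin on the worktop under the plate; z up, x points from the jaw to the back V stop (roughly away from the robot), y roughly to the robot's left. The clamp with the label roll is on the +y part, the tension arm on the -y part. Nothing on it stands higher than 88 mm above the worktop
- clamp_seat (a point): point on the top of the base plate (12 mm above the worktop) under the centre of the clamped roll; axes as the unwinder's. A fixed aluminium V stop 22 mm high stands 23 to 51 mm from it in +x, the sliding jaw in -x; both roll flanks in +y and -y are free
- jaw (a joint): position of the sliding steel jaw in m: 0 = closed on the roll, 0.035 = fully open; it opens along the unwinder's -x (toward the robot). It slides with about 2.5 N of friction and stays where it is left. The jaw is 46 mm wide (y); its block is 22 mm thick (x) and its lip reaches 8 mm over the roll's top edge, so the roll cannot be lifted while it is closed
- jaw_knob (a point): middle of the black knob on top of the jaw: upright cylinder 16 mm diameter, 26 mm high (point at mid height, 74 mm above the worktop); the jaw's top lies 18 mm below the point. Moves with the jaw; axes as the unwinder's
- label_roll: white label roll with a cardboard core, lying flat, axis upright: 58 mm diameter, 35 mm high, about 80 g, solid to the touch. Origin at the centre of its underside, z along its axis. Stands on the unwinder's base plate in the clamp
- tray: shallow blue square tray, 120 x 120 mm outside, 9 mm high, walls and floor 4 mm thick, fixed; origin at the centre of its underside, z up
- tray_floor (a point): centre of the tray's inner floor (4 mm above its underside and the worktop)
- tension_arm (a joint): angle of the tension arm in rad: 0 = at rest, where its spring pulls it back to; 1.2 = against the red stop pin (a hard stop). It grows counter-clockwise seen from above. Spring torque 0.3 N m per rad plus 0.075 N m preload: pushing at the roller takes about 1 N at rest and 5.5 N at the stop
- pivot (a point): point on the arm's vertical pivot axis, 70 mm above the worktop; axes as the unwinder's. The arm's roller axis lies 80 mm from it; at joint value q the arm points in the direction of angle 2.88 + q rad about z, measured from the unwinder's x axis: at rest it points toward the robot, at the stop outward to -y and a little toward the robot
- guide_roller: orange upright roller at the free end of the tension arm, 16 mm diameter, 44 mm high, free to turn about its vertical axis; origin at its middle, 63 mm above the worktop (roller from 41 to 85 mm). The flat aluminium arm under it has its top 39 mm above the worktop. The stop pins reach 38 mm above the worktop
- mouse: black computer mouse, 112 x 63 x 36 mm, bystander
- dropper1: amber dropper bottle, 34 mm diameter, 102 mm high, bystander
- bottle_bench1: white bottle, 43 mm diameter, 98 mm high, bystander
- tape_roll: roll of brown tape lying flat, 92 mm diameter, 48 mm high, bystander
- marker_pen: white and red marker pen, 135 mm long, bystander
- eraser: blue and white eraser, 36 x 19 x 13 mm, bystander
- screw_cap2: blue screw cap, 30 mm diameter, 17 mm high, bystander
Not all that is in view belongs to the job. There is more than one size of the label_roll; the job needs the larger.

How it is judged:
By the outcome, as a careful person would: the job done as asked, in the order asked, and still so for the second after the job is handed in, while the arm keeps its last pose, push and grip.
It also fails if it takes over 69 s, if anything falls off the work surface, if the arm or the gripper's body presses on something with over 40 N, if the wrist force passes 120 N, or if a joint passes its speed limit or range.

## Working session

There is one attempt and no reset: what is moved stays moved. The work goes in short steps, Python scripts to look and compute and a tool call to move; the robot and the scene stay as the last step left them, time stands still between calls to the robot, and variables do not carry over. Pictures are saved under pics/ and viewed, at most 10 in all, crops included, and the job is handed in when it is done.

Besides the shell and the picture viewer there is one more tool, called after "Emit:" as name(argument=value, ...) on one line, values as JSON. apply_moves: Moves the arm, as the interface text tells. Its arguments: {"type":"object","properties":{"increments":{"type":"string"},"newtons":{"type":"number"}},"required":["increments"]}

```bash
mkdir -p pics; cat > h.py <<'E'
import numpy as np, cv2
from cell import arm,cams,job
def shot(n,f):
    c=cams.camera(n); cv2.imwrite('pics/'+f,c['image'][:,:,::-1]); np.savez(f'pics/{f}.npz',**c); return c
def ray(c,u,v,z):
    d=c['R'].T@np.linalg.inv(c['mtx'])@np.array([u,v,1.]); o=-c['R'].T@c['t']
    return o+d*(z-o[2])/d[2]
def blob(c,lo,hi,amin=60):
    h=cv2.cvtColor(c['image'],cv2.COLOR_RGB2HSV); m=cv2.inRange(h,np.array(lo),np.array(hi))
    n,l,s,ce=cv2.connectedComponentsWithStats(m)
    return [(s[i].tolist(),ce[i].round(1).tolist()) for i in range(1,n) if s[i,4]>amin]
E
python3 - <<'E'
from h import *
for n in('top','scene'):
    c=shot(n,n+'0.png'); print(n,(-c['R'].T@c['t']).round(3),c['R'].round(2).tolist())
s=arm.sense(); print(s['ee_pos'],s['tcp_rot'],s['width'],s['time_s'])
E
```

```text
top [ 0.403 -0.142  1.455] [[0.02, -1.0, -0.02], [-0.99, -0.01, -0.11], [0.1, 0.02, -0.99]]
scene [-0.333 -0.933  0.886] [[0.7, -0.72, 0.01], [-0.4, -0.4, -0.83], [0.6, 0.57, -0.56]]
[0.20733094 0.61553901 0.25242558] [[-9.47709451e-01  3.19134198e-01 -4.01218461e-04]
 [ 3.19134428e-01  9.47708159e-01 -1.56907822e-03]
 [-1.20508510e-04 -1.61507288e-03 -9.99998689e-01]] 0.08515963334619958 0.1
```

View pics/top0.png

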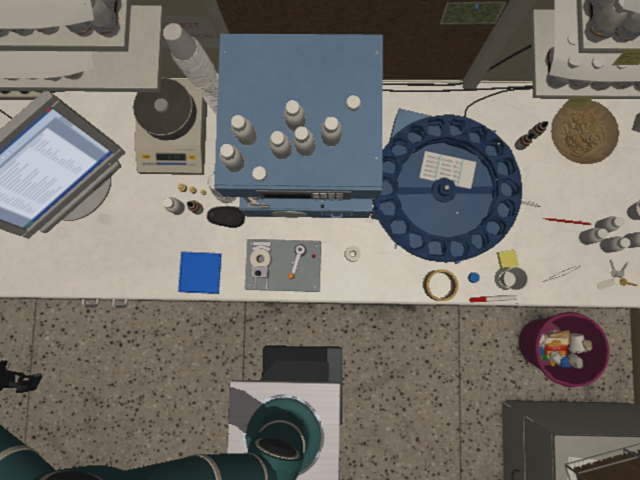

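View pics/scene0.png

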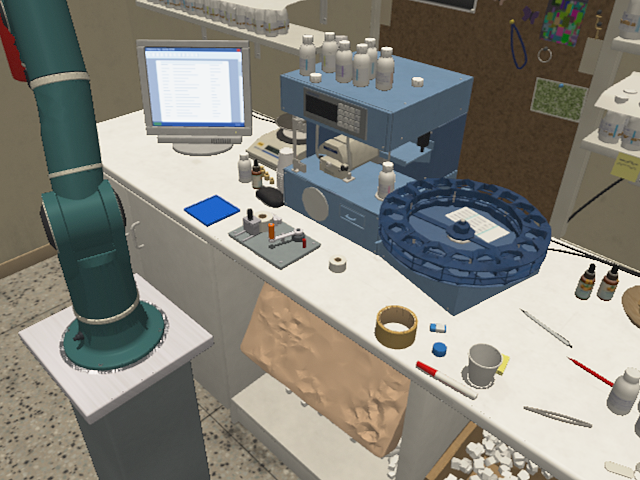

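The top view shows the unwinder plate (cols 245–322, rows 239–291) with the roll near (261,257), the knob near (259,274) and the orange roller near (291,276). The tray is at (200,272). In the scene view the knob is near (250,215) and the roller near (271,231).

```bash
python3 - <<'E'
from h import *
c=dict(np.load('pics/top0.png.npz')); s=dict(np.load('pics/scene0.png.npz'))
h=cv2.cvtColor(c['image'],cv2.COLOR_RGB2HSV)
print('px',h[285,250],h[272,200],h[276,291],h[274,259])
print('tray',[ray(c,*b[1],.006).round(4).tolist() for b in blob(c,(108,180,100),(122,255,255),800)], blob(c,(108,180,100),(122,255,255),800))
print('orange',[(b,ray(c,*b[1],.083).round(4).tolist()) for b in blob(c,(5,180,150),(17,255,255),8)][:6])
# plate outline
m=cv2.inRange(h,(60,0,90),(130,60,175)); m[:232]=0;m[300:]=0;m[:,:235]=0;m[:,330:]=0
cn=max(cv2.findContours(m,0,2)[0],key=cv2.contourArea); r=cv2.minAreaRect(cn); print(r)
B=np.array([ray(c,*p,.012)[:2] for p in cv2.boxPoints(r)]); print(B.round(4), B.mean(0),np.linalg.norm(np.diff(B,axis=0),axis=1))
print('machine front',ray(c,300,214,0),ray(c,300,192,.35))
a=cv2.resize(c['image'][225:305,170:330],None,fx=5,fy=5,interpolation=2)
cv2.imwrite('pics/a.png',a[:,:,::-1])
E
```

```text
px [  5  12 131] [108 198 160] [ 11 154 194] [120  11  24]
tray [[0.4626, 0.2562, 0.006]] [([179, 253, 42, 40, 1411], [199.5, 272.3])]
orange [(([288, 274, 5, 4, 9], [290.4, 276.0]), [0.453, -0.0194, 0.083])]
((289.75, 275.75), (10.60660171508789, 12.727922439575195), 45.0)
[[ 0.4538  0.013 ]
 [ 0.4805 -0.0128]
 [ 0.4589 -0.0353]
 [ 0.4323 -0.0095]] [ 0.45637104 -0.01115399] [0.03710813 0.0311746  0.03703841]
machine front [ 0.64140979 -0.03637946  0.        ] [ 0.634719   -0.06071105  0.35      ]
```

View pics/a.png

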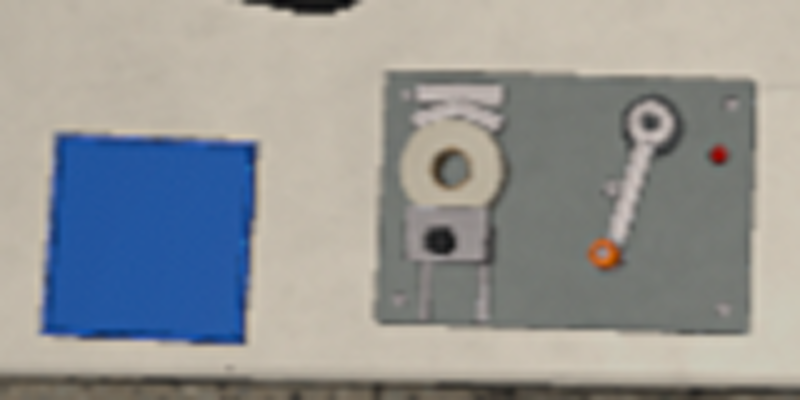

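The crop (×5, origin 170,225) gives the plate corners at (387,72), (757,80), (750,332) and (376,321). The roll top is at (452,168), the knob at (440,240), the pivot at (650,122), the orange roller at (604,253) and the red pin at (719,155).

```bash
cat >> h.py <<'E'
from scipy.spatial.transform import Rotation as Ro
def goal(p,yaw,flip=0):
    """tool-frame shift (30mm units) and turn (10deg units) from the present pose; tool y at yaw+90 (+180 if flip)"""
    s=arm.sense(); R0=s['tcp_rot']; y=yaw+flip*np.pi
    R=np.column_stack([[-np.cos(y),-np.sin(y),0],[-np.sin(y),np.cos(y),0],[0,0,-1]])
    print('shift',(R0.T@(np.array(p)-s['ee_pos'])/.03).round(2),'turn',(np.degrees(Ro.from_matrix(R0.T@R).as_rotvec())/10).round(2))
E
python3 - <<'E'
from h import *
c=dict(np.load('pics/top0.png.npz'))
f=lambda u,v,z:ray(c,170+u/5-.4,225+v/5-.4,z)
C=np.array([f(u,v,.012) for u,v in[(387,72),(757,80),(750,332),(376,321)]]); print(C.round(4))
print([np.degrees(np.arctan2(*-(d[:2]*[-1,1]))) if 0 else np.degrees(np.arctan2(d[0],-d[1])).round(2) for d in(C[1]-C[0],C[2]-C[3])],[np.degrees(np.arctan2(d[1],d[0])).round(2) for d in(C[0]-C[3],C[1]-C[2])])
print('roll',f(452,168,.047),'knob',f(440,240,.087),'pivot',f(650,122,.05),'rl',f(604,253,.085),'pin',f(719,155,.038))
T=np.array([f(u,v,z) for u,v,z in[(57,134,.009),(258,142,.009),(245,342,.009),(42,333,.009)]]);print('tray',T.mean(0),T.round(3).tolist())
y=np.arctan2(*(C[0]+C[1]-C[2]-C[3])[[1,0]]); print(y)
k=f(440,240,.087); goal([k[0],k[1],.25],y)
E
```

```text
[[ 0.5627  0.1178  0.012 ]
 [ 0.561  -0.1008  0.012 ]
 [ 0.4134 -0.0992  0.012 ]
 [ 0.4163  0.1195  0.012 ]]
[np.float64(-0.44), np.float64(-0.76)] [np.float64(-0.65), np.float64(-0.61)]
roll [0.50397734 0.07229316 0.047     ] knob [0.46092064 0.07168671 0.087     ] pivot [ 0.53182253 -0.04103575  0.05      ] rl [ 0.45518651 -0.01954757  0.085     ] pin [ 0.51440016 -0.08039471  0.038     ]
tray [0.46320948 0.25481839 0.009     ] [[0.523, 0.313, 0.009], [0.52, 0.193, 0.009], [0.403, 0.197, 0.009], [0.406, 0.316, 0.009]]
-0.010969313670570262
shift [-13.8  -14.48   0.11] turn [-0.01 -0.   -1.8 ]
```

Emit:
apply_moves(increments="0 -2 -2 0 0 0 -0.3; 0 -4 -4 0 0 0 -0.6; 0 -6 -6 0 0 0 -0.9; 0 -8 -8 0 0 0 -1.2; 0 -10 -10 0 0 0 -1.5; 0 -12 -12 0 0 0 -1.8; 0 -13.8 -14.5 0.1 0 0 -1.8; 0 -13.8 -14.5 0.1 0 0 -1.8; 0 -13.8 -14.5 0.1 0 0 -1.8; 0 -13.8 -14.5 0.1 0 0 -1.8", newtons=30)

```text
time_s: 1.35
ee_pos: [0.4615, 0.0684, 0.2503]
tcp_rot: [[-1.0, 0.014, 0.0], [0.014, 1.0, -0.0], [-0.0, -0.0, -1.0]]
wrist_force: [0.4, 0.1, -0.1]
width: 0.0854
grip_force: 0.0
```

```bash
python3 - <<'E'
from h import *
c=shot('wrist','w1.png'); s=arm.sense(); print(s['ee_pos'],s['tcp_rot'].round(3).tolist(),s['time_s'])
for n,X in dict(knob=[.461,.0717,.087],roll=[.504,.0723,.047],rl=[.4552,-.0195,.085]).items():
    p=c['mtx']@(c['R']@X+c['t']); print(n,(p/p[2])[:2].round(1))
E
```

```text
[0.46296176 0.06425878 0.25037359] [[-1.0, 0.019, 0.001], [0.019, 1.0, -0.003], [-0.001, -0.003, -1.0]] 1.4
knob [321.4 227.1]
roll [322.3 268.3]
rl [188.5 220. ]
```

View pics/w1.png

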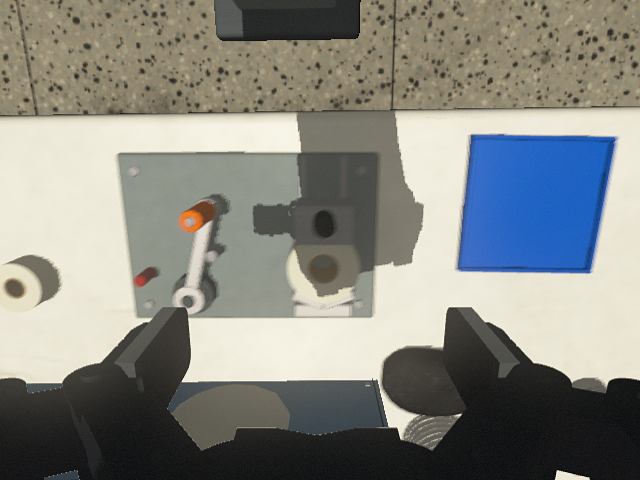

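The wrist view shows the knob at about (324,222), the roll's top at about (322,268) and the roller's top at (188,218). All three lie within a few mm of the top-view estimates, and the jaw's approach is clear.

```bash
python3 - <<'E'
from h import *
c=dict(np.load('pics/w1.png.npz'))
print('cam',-c['R'].T@c['t'])
for n,u,v,z in[('knob',324,219,.087),('roll',323,268,.047),('rl',188,219,.085),('piv',188,297,.05)]: print(n,ray(c,u,v,z).round(4))
P=[ray(c,u,v,.012) for u,v in[(119,153),(378,152),(374,318),(138,316)]]; print(np.round(P,4).tolist())
P=[ray(c,u,v,.009) for u,v in[(471,134),(616,138),(592,272),(458,269)]]; print(np.mean(P,0))
s=arm.sense(); print(s['ee_pos'],s['joint_vel'].round(3)); goal([.4615,.0717,.12],-.011)
E
```

```text
cam [0.39633193 0.06956445 0.37056724]
knob [0.4554 0.0735 0.087 ]
roll [0.5037 0.0729 0.047 ]
rl [ 0.4545 -0.0198  0.085 ]
piv [ 0.526  -0.0367  0.05  ]
[[0.413, -0.0946, 0.012], [0.4151, 0.1197, 0.012], [0.5643, 0.1196, 0.012], [0.5594, -0.0969, 0.012]]
[0.46270048 0.25544624 0.009     ]
[0.46296176 0.06425878 0.25037359] [-0.04  -0.011 -0.044  0.014  0.005  0.005 -0.138]
shift [0.06 0.26 4.35] turn [-0.02  0.01 -0.05]
```

Emit:
apply_moves(increments="0 0.05 0 1.5 0 0 0; 0 0.05 0 3 0 0 0; 80 0.05 0 4.2 0 0 0; 120 0.05 0 5.1 0 0 0; 120 0.05 0 5.5 0 0 0; 120 0.05 0 5.5 0 0 0; 255 0.05 0 5.5 0 0 0; 255 0.05 0 5.5 0 0 0; 255 0.05 0 5.5 0 0 0; 255 0.05 0 5.5 0 0 0", newtons=40)

```text
time_s: 2.65
ee_pos: [0.4604, 0.0751, 0.0867]
tcp_rot: [[-1.0, 0.008, 0.003], [0.008, 1.0, 0.004], [-0.003, 0.004, -1.0]]
wrist_force: [-1.2, 9.3, 1.2]
width: 0.0146
grip_force: 38.9
```

Emit:
apply_moves(increments="255 0 0.1 0 0 0 0; 255 0.3 0.1 0 0 0 0; 255 0.6 0.1 0 0 0 0; 255 0.9 0.1 0 0 0 0; 255 1.2 0.1 0 0 0 0; 255 1.35 0.1 0 0 0 0; 255 1.35 0.1 0 0 0 0; 255 1.35 0.1 0 0 0 0")

```text
time_s: 3.65
ee_pos: [0.4266, 0.0757, 0.0868]
tcp_rot: [[-1.0, 0.012, 0.017], [0.012, 1.0, 0.002], [-0.017, 0.002, -1.0]]
wrist_force: [18.9, 2.1, -15.4]
width: 0.0147
grip_force: 39.9
```

Emit:
apply_moves(increments="255 -0.12 0 0 0 0 0; 255 -0.12 0 0 0 0 0; 150 -0.12 0 0 0 0 0; 120 -0.12 0 0 0 0 0; 120 -0.12 0 -0.5 0 0 0; 60 -0.12 0 -2 0 0 0; 0 -0.12 0 -3 0 0 0; 0 -0.12 0 -4 0 0 0; 0 -0.12 0 -4 0 0 0")

```text
time_s: 4.78
ee_pos: [0.4237, 0.0753, 0.2079]
tcp_rot: [[-1.0, 0.011, 0.005], [0.011, 1.0, 0.002], [-0.005, 0.002, -1.0]]
wrist_force: [-0.1, -0.5, -0.7]
width: 0.0856
grip_force: 0.0
```

```bash
python3 - <<'E'
from h import *
c=shot('wrist','w2.png'); s=arm.sense(); print(s['ee_pos'],s['tcp_rot'].round(3).tolist(),s['time_s'],s['wrist_force'])
E
```

```text
[0.4227384  0.0750681  0.20647161] [[-1.0, 0.011, 0.002], [0.011, 1.0, 0.001], [-0.002, 0.001, -1.0]] 4.825 [-0.60165123 -0.1937261  -0.71868525]
```

View pics/w2.png

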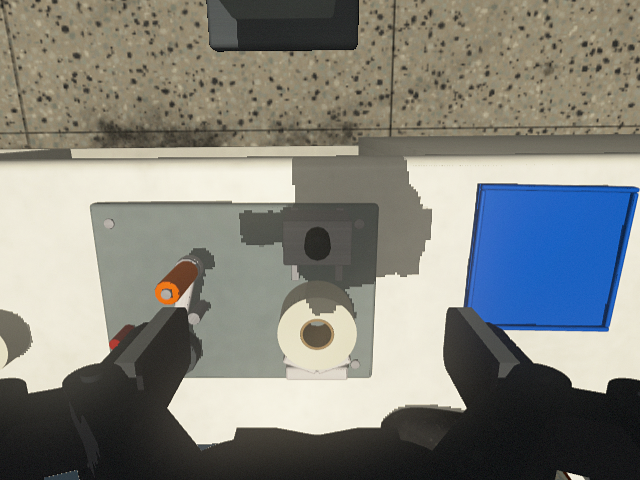

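The jaw is now open: the knob is at (317,243), the roll's top circle is centred at about (317,333), and there is a clear gap between them.

```bash
python3 - <<'E'
from h import *
c=dict(np.load('pics/w2.png.npz'))
for n,u,v,z in[('knob',317,256,.061),('roll',317,333,.047),('rollL',278,333,.047),('rollR',356,333,.047),('core',317,335,.047),('rl',167,294,.085)]: print(n,ray(c,u,v,z).round(4))
P=[ray(c,u,v,.009) for u,v in[(480,184),(638,189),(609,330),(466,328)]]; print(np.round(P,3).tolist(),np.mean(P,0))
goal([.5035,.0735,.046],-.011)
E
```

```text
knob [0.4396 0.0757 0.061 ]
roll [0.5025 0.0751 0.047 ]
rollL [0.5022 0.0467 0.047 ]
rollR [0.5028 0.1035 0.047 ]
core [0.5041 0.0751 0.047 ]
rl [ 0.4556 -0.0165  0.085 ]
[[0.4, 0.199, 0.009], [0.405, 0.318, 0.009], [0.522, 0.316, 0.009], [0.519, 0.198, 0.009]] [0.46167978 0.25764667 0.009     ]
shift [-2.68 -0.03  5.35] turn [0.01 0.01 0.  ]
```

Emit:
apply_moves(increments="0 -1.4 0 0.5 0 0 0; 0 -2.67 0 1.5 0 0 0; 0 -2.67 0 2.5 0 0 0; 0 -2.67 0 4 0 0 0; 0 -2.67 0 5.2 0 0 0; 0 -2.67 0 5.5 0 0 0; 0 -2.67 0 5.5 0 0 0; 255 -2.67 0 5.5 0 0 0; 255 -2.67 0 5.5 0 0 0; 255 -2.67 0 5.5 0 0 0", newtons=30)

```text
time_s: 6.08
ee_pos: [0.5036, 0.0744, 0.0418]
tcp_rot: [[-1.0, 0.011, 0.002], [0.011, 1.0, 0.001], [-0.002, 0.001, -1.0]]
wrist_force: [-1.8, -1.0, 6.7]
width: 0.0572
grip_force: 32.0
```

Emit:
apply_moves(increments="255 0 0 -0.8 0 0 0; 255 0 0 -2 0 0 0; 255 0.3 1 -2.6 0 0 0; 255 0.8 2.5 -2.6 0 0 0; 255 1.2 4 -2.6 0 0 0; 255 1.43 5.3 -2.6 0 0 0; 255 1.43 6 -2.6 0 0 0; 255 1.43 6 -2.6 0 0 0; 255 1.43 6 -2.6 0 0 0")

```text
time_s: 7.2
ee_pos: [0.4622, 0.2527, 0.1183]
tcp_rot: [[-1.0, 0.013, 0.0], [0.013, 1.0, -0.001], [-0.0, -0.001, -1.0]]
wrist_force: [-0.4, -0.1, -0.1]
width: 0.057
grip_force: 32.7
```

```bash
python3 - <<'E'
from h import *
c=shot('wrist','w3.png'); s=arm.sense(); print(s['ee_pos'],s['tcp_rot'].round(3).tolist(),s['time_s'],s['width'])
E
```

```text
[0.46225817 0.25255543 0.11827266] [[-1.0, 0.014, -0.0], [0.014, 1.0, -0.001], [0.0, -0.001, -1.0]] 7.25 0.05731640951828229
```

View pics/w3.png

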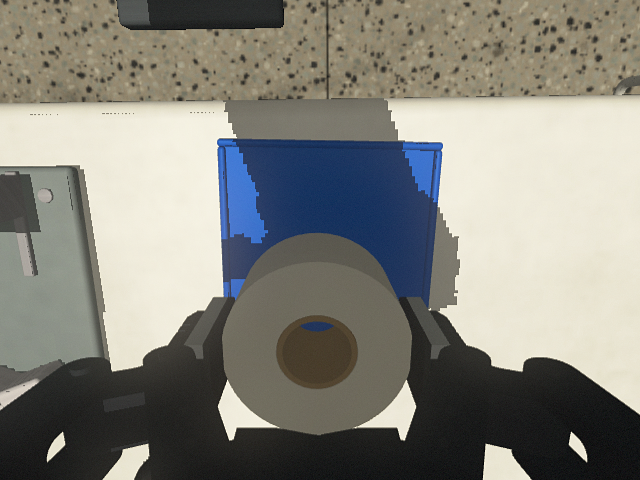

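The roll is held upright above the tray (roll top at about (317,350), tray edges at cols 220–440).

Emit:
apply_moves(increments="255 0 0.08 1.2 0 0 0; 255 0 0.08 2.2 0 0 0; 255 0 0.08 2.65 0 0 0; 255 0 0.08 2.82 0 0 0; 255 0 0.08 2.82 0 0 0; 255 0 0.08 2.82 0 0 0")

```text
time_s: 8.0
ee_pos: [0.4624, 0.2572, 0.0345]
tcp_rot: [[-1.0, 0.011, 0.001], [0.011, 1.0, 0.001], [-0.001, 0.001, -1.0]]
wrist_force: [-0.0, 1.0, -0.8]
width: 0.0568
grip_force: 32.8
```

Emit:
apply_moves(increments="255 0 0 0.06 0 0 0; 255 0 0 0.06 0 0 0; 60 0 0 0.06 0 0 0; 40 0 0 0.06 0 0 0; 30 0 0 0 0 0 0; 30 0 0 -1 0 0 0; 30 0 0 -2.5 0 0 0; 30 0 0 -4.2 0 0 0; 30 0 0 -5 0 0 0; 30 0 0 -5 0 0 0")

```text
time_s: 9.25
ee_pos: [0.4628, 0.2577, 0.1857]
tcp_rot: [[-1.0, 0.011, 0.004], [0.011, 1.0, 0.003], [-0.003, 0.003, -1.0]]
wrist_force: [0.3, 0.8, -0.2]
width: 0.0757
grip_force: 0.0
```

```bash
python3 - <<'E'
from h import *
c=shot('wrist','w4.png'); s=arm.sense(); print(s['ee_pos'],s['tcp_rot'].round(3).tolist(),s['time_s'],s['width'])
E
```

```text
[0.4618205  0.25722969 0.18415607] [[-1.0, 0.011, 0.001], [0.011, 1.0, 0.001], [-0.001, 0.001, -1.0]] 9.3 0.07522944016324551
```

View pics/w4.png

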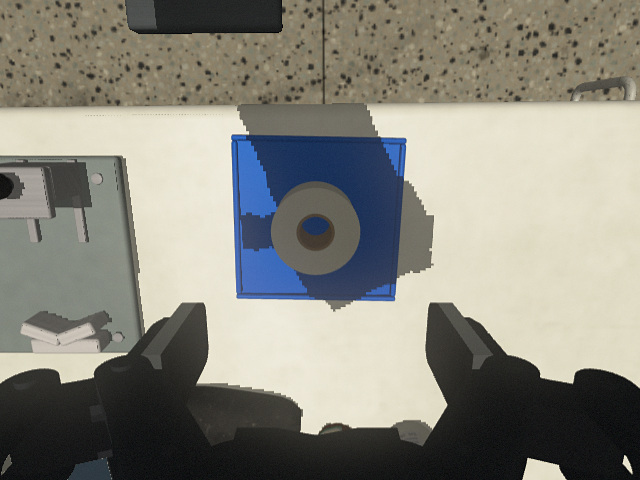

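The roll stands flat near the tray centre, roll at (316,228) in a tray spanning cols 233–406. Next is the tension arm.

```bash
python3 - <<'E'
from h import *
print(arm.sense()['q'].round(3)); goal([.455,-.019,.17],-.011+np.radians(53.8))
E
```

```text
[-0.799  0.353  0.276  1.977 -0.129  0.827  1.108]
shift [ 0.13 -9.21  0.46] turn [ 0.    0.01 -5.38]
```

Emit:
apply_moves(increments="30 0.02 -1.5 0 0 0 -0.8; 30 0.05 -3 0 0 0 -1.7; 60 0.07 -4.8 0 0 0 -2.6; 90 0.1 -6.5 0 0 0 -3.5; 110 0.13 -8 0.2 0 0 -4.4; 110 0.13 -9.2 0.4 0 0 -5.3; 110 0.13 -9.2 0.4 0 0 -5.4; 110 0.13 -9.2 0.4 0 0 -5.4; 110 0.13 -9.2 0.4 0 0 -5.4; 110 0.13 -9.2 0.4 0 0 -5.4")

```text
time_s: 10.55
ee_pos: [0.4549, -0.0179, 0.1716]
tcp_rot: [[-0.595, -0.804, -0.0], [-0.804, 0.595, 0.0], [-0.0, 0.0, -1.0]]
wrist_force: [-0.3, -1.0, -0.2]
width: 0.0485
grip_force: 0.0
```

```bash
python3 - <<'E'
from h import *
c=shot('wrist','w5.png'); s=arm.sense(); print(s['ee_pos'],s['tcp_rot'].round(3).tolist(),s['time_s'],s['width'],s['q'].round(2))
for X in([.455,-.019,.085],[.455,-.019,.045]):
    p=c['mtx']@(c['R']@X+c['t']); print((p/p[2])[:2].round(1))
print([(b,ray(c,*b[1],.085).round(4).tolist()) for b in blob(c,(5,150,60),(17,255,255),60)])
goal([.455,-.019,.069],-.011+np.radians(53.8))
E
```

```text
[ 0.45493908 -0.0180928   0.17164914] [[-0.595, -0.803, 0.0], [-0.803, 0.595, 0.0], [-0.0, 0.0, -1.0]] 10.6 0.04877428801330113 [-0.23  0.26  0.22  2.15 -0.08  0.75  2.55]
[315.9 260.3]
[316.  240.5]
[(([303, 231, 30, 47, 998], [317.6, 253.0]), [0.452, -0.0216, 0.085])]
shift [ 0.02 -0.02  3.42] turn [0.   0.   0.03]
```

View pics/w5.png

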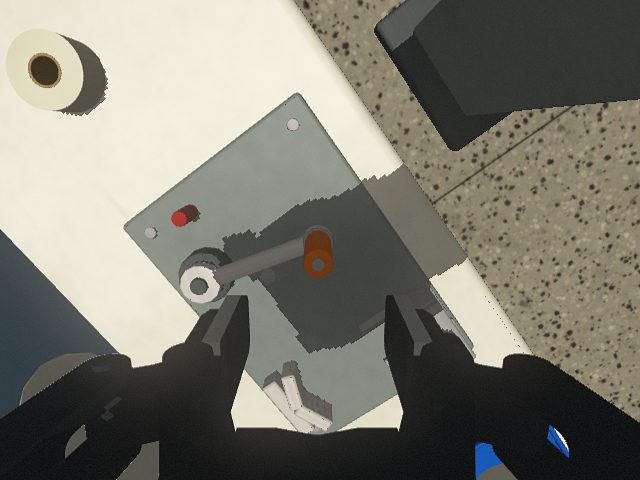

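The view shows the roller centred between the fingers at (317,260), the red pin at (183,216) and a clear path.

Emit:
apply_moves(increments="110 0 0 1.5 0 0 0; 110 0 0 2.8 0 0 0; 110 0 0 3.4 0 0 0; 110 0 0 3.4 0 0 0; 255 0 0 3.4 0 0 0; 255 0 0 3.4 0 0 0; 255 0 0 3.4 0 0 0; 255 0 0 3.4 0 0 0", newtons=50)

```text
time_s: 11.6
ee_pos: [0.455, -0.0184, 0.0707]
tcp_rot: [[-0.596, -0.803, 0.001], [-0.803, 0.596, 0.001], [-0.001, -0.0, -1.0]]
wrist_force: [-2.3, 1.0, 3.8]
width: 0.0151
grip_force: 48.6
```

Emit:
apply_moves(increments="255 0.35 -0.17 0 0 0 0.1; 255 0.69 -0.39 0 0 0 0.2; 255 0.98 -0.66 0 0 0 0.3; 255 1.24 -0.97 0 0 0 0.4; 255 1.43 -1.32 0 0 0 0.5; 255 1.59 -1.69 0 0 0 0.6; 255 1.70 -2.21 0 0 0 0.6; 255 1.71 -2.48 0 0 0 0.6; 255 1.71 -2.65 0 0 0 0.6; 255 1.71 -2.65 0 0 0 0.6")

```text
time_s: 12.85
ee_pos: [0.4857, -0.1028, 0.0701]
tcp_rot: [[-0.675, -0.738, -0.007], [-0.738, 0.675, 0.007], [-0.001, 0.01, -1.0]]
wrist_force: [-10.1, 15.1, 18.6]
width: 0.0146
grip_force: 50.9
```

```bash
python3 - <<'E'
from h import *
s=arm.sense(); d=s['ee_pos'][:2]-[.532,-.0405]; print(s['ee_pos'],np.linalg.norm(d),np.arctan2(*d[::-1])%(2*np.pi)-2.869,s['q'].round(2),s['wrist_force'])
c=shot('scene','s2.png'); cv2.imwrite('pics/s2c.png',cv2.resize(c['image'][130:310,150:390],None,fx=3.3,fy=3.3)[:,:,::-1])
E
```

```text
[ 0.48567124 -0.10275017  0.07012408] 0.0775979218503092 1.203587617014985 [-0.02  0.5   0.2   2.1  -0.19  0.56  2.72] [-10.05688814  15.07008003  18.60647161]
```

View pics/s2c.png

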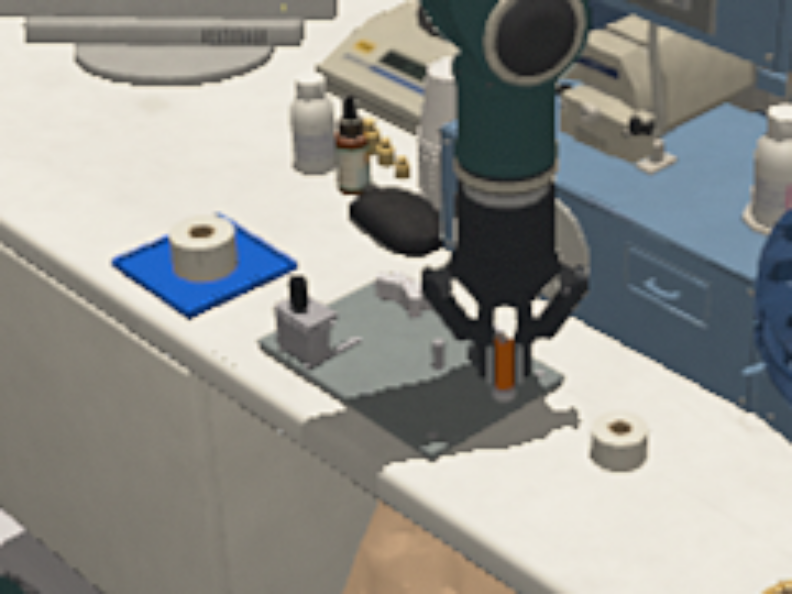

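The scene crop shows the roll upright in the tray, the jaw open and the fingers holding the orange roller at its stop. I'll check that it holds steady.

Emit:
apply_moves(increments="255 0 0 -0.05 0 0 0; 255 0 0 -0.05 0 0 0; 255 0 0 -0.05 0 0 0; 255 0 0 -0.05 0 0 0; 255 0 0 -0.05 0 0 0; 255 0 0 -0.05 0 0 0")

```text
time_s: 13.65
ee_pos: [0.4854, -0.1025, 0.0706]
tcp_rot: [[-0.675, -0.738, -0.007], [-0.738, 0.675, 0.007], [-0.0, 0.01, -1.0]]
wrist_force: [-7.0, 15.0, 6.7]
width: 0.0149
grip_force: 49.2
```

Steady, with about 15 N of push toward the stop against 5.5 N from the spring.

```bash
python3 -c "
from cell import job
print(job.finish_job())"
```

```text
the job is handed in; nothing more can be done
None
```

The job is handed in: the jaw is fully open, the larger label roll lies flat in the blue tray, and the fingers still hold the tension arm's roller against the red stop pin, after about 14 s of the 69 s allowed.

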